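Drive the stamp disc out of the biscuit press with the tamper

TASK

The stamp disc is stuck in the nose of the leaning biscuit press. Pick up the tamper, lay its flat face squarely and centrally on the sprung plate in the mouth of the barrel, in line with the barrel, press the plate fully home and keep it there for about a second, so that the disc is driven out below into the catch tray. Then stand the tamper upright in the middle of its saucer again and let go, leaving the jars and the price card as they are.

Things in the scene. Friction and masses are not known exactly. Their poses are not given: they have to be found in the camera images.
- press_stand: Biscuit press, fixed: dark board 180x150x14 mm, two steel posts (128 mm high, at y +-50 to 59 mm) carrying a leaning barrel; under it an open metal catch tray, 120x90 mm outside, walls 4, floor 17 and rim 42 mm above the table, centred at x +30 mm. Origin on the table, z up; +x is the way the barrel's nose points, its mouth leans to -x; board spans x -80 to 100, y -75 to 75 mm.
- barrel: The press's round barrel, 70 mm long, fixed, leaning 28 degrees (0.49 rad) with the open mouth up. Origin at the centre of its lower end (nose), 70 mm above the table; z runs up the bore to the mouth. Rim at z = 70 mm, outside diameter 82, inside 68 mm. The lower 16 mm is the narrow nose, inside diameter 42 mm, where three spring balls hold the disc.
- plate_top (a point): Centre of the top face of the sprung flat steel plate (diameter 64 mm) in the barrel's mouth: at rest 8 mm below the rim (62 mm up the barrel's z). It slides down along the barrel only. A rod under it reaches the disc after about 7 mm and has driven it out after 17 to 20 mm.
- press_plate (a joint): How far the plate is pressed in, m: 0 at rest, 0.020 fully home on a solid stop. The spring pushes back 3 N at the start and 8 N fully home; driving the disc past its spring balls adds up to about 8 N at 13 to 18 mm. It springs back when released.
- stamp_disc: Brass stamp disc, diameter 40 mm, 12 mm thick, 50 g, seated in the barrel's nose at the start. Origin at the centre of its patterned underside; its own axes are parallel to press_stand's while it is seated, so the disc's axis leans 28 degrees from its own z towards its own -x.
- tamper: Hand tamper, 97 mm tall, about 0.3 kg (0.2 to 0.4): flat round steel foot, diameter 52 mm, 12 mm high, on a thin neck, and a round dark wooden handle of diameter 29 mm between 50 and 88 mm above the foot's underside. Stands upright in its saucer at the start. Origin at the centre of the flat underside, z up along the handle.
- tamper_rest: Round wooden saucer for the tamper, fixed to the table: outside diameter 90 mm, rim 12 mm high, inside diameter 76 mm with a flat cork floor 6 mm above the table. Origin on the table under its centre.
- jam_jar: Bystander: glass jam jar with green lid, 62 mm in diameter, 86 mm high, loose. Origin at the centre of its underside.
- spice_jar: Bystander: spice jar with yellow cap, 42 mm in diameter, 96 mm high, loose. Origin at the centre of its underside.
- price_card: Bystander: price card in a slotted wooden foot, 28 x 58 x 82 mm, loose. Origin at the centre of its underside, card along y.
Not all that is in view belongs to the job. Leave any blue or purple look-alike of the tamper alone.

How it is judged:
On the way:
1. the tamper's flat face, square (within 7 degrees) to the barrel and within 10 mm of its axis, holds the plate pressed fully home for half a second (value of joint press_plate above 0.0185 m and angle between the z axis of tamper and the z axis of barrel, either way round below 0.12 rad and x of tamper in the frame of barrel between -0.01 and 0.01 m and y of tamper in the frame of barrel between -0.01 and 0.01 m and z of tamper in the frame of barrel between 0.036 and 0.046 m), for 0.5 s.
At the end, for the whole second after the job is handed in: The stamp disc lies still in the catch tray, the plate has sprung back (within 3 mm), and the tamper stands upright (within 6 degrees) and still on the floor of its saucer, within 16 mm of the middle (x of stamp_disc in the frame of press_stand between -0.03 and 0.09 m and y of stamp_disc in the frame of press_stand between -0.045 and 0.045 m and z of stamp_disc in the frame of press_stand below 0.045 m and linear speed of each of stamp_disc, tamper below 0.02 m/s and value of joint press_plate below 0.003 m and angle between tamper's own z axis and vertical below 0.1 rad and horizontal distance between tamper and tamper_rest below 0.016 m and z of tamper in the frame of tamper_rest below 0.01 m); the robot touches nothing.
It fails at once if a jar or the price card is shifted by more than 25 mm or tipped (distance of any of jam_jar, spice_jar, price_card from where it was at the start of the episode above 0.025 m or angle between any of jam_jar, spice_jar, price_card's own z axis and vertical above 0.3 rad).
It also fails if it takes over 48 s, if anything falls off the work surface, if the arm or the gripper's body presses on something with over 40 N, if the wrist force passes 120 N, or if a joint passes its speed limit or range.

ROBOT

A 6-joint arm with a two-finger parallel gripper is mounted at the origin on a cart in front of the work surface, level with it; the furniture and walls round the work are solid. World frame = base frame: x ahead of the robot, y to its left, z up, the work surface at z = 0. Lengths are in m, angles in rad, forces in N, time in s.
With the tool pointing down it reaches from about 0.35 to 0.975 m from the base axis. Payload 4.9 kg.
Tool frame: the origin (TCP) lies at the very end of the fingers, on their centre line; the grasp point (between the pads) lies 19 mm behind it; z points along the fingers, y is the line along which they close (so a half turn about z gives the same grasp; the last joint's range is limited). The gripper opens to 85 mm and grips with 20 to 120 N. Pads are 22 mm wide; open, the fingers measure 114 mm over their backs; the gripper's body (76 mm by 85 mm) begins 54 mm behind the grasp point. The pads swing forward as they close: fully open they stand 13 mm farther back than shut.
Start: joints at [-1.466, 0.053, 1.613, -0, 1.476, -0.119], TCP at [0.139, -0.609, 0.231] pointing down, gripper open.
Joint ranges: [-3.01, 3.01], [-1.01, 2.22], [0.06, 2.58], [-1.02, 4.17], [0.09, 2.62], [-3.14, 3.14]. Speed limits (rad/s): [2.57, 2.57, 3.14, 3.14, 3.14, 3.14].

INTERFACE

Orientations are given as [roll, pitch, yaw] about the fixed x, y, z axes, in that order (R = Rz(yaw) Ry(pitch) Rx(roll)).
In Python, from rig import readout, cams, workorder gives the robot as it stands. The module is installed in compiled form; this text tells all that it offers.
- The arm moves only by the tool move_arm, never from a script. Its argument "deltas" is one flat list of numbers, 7 for each row, row after row: the shift along the tool's x, y, z in units of 25 mm (1.0 is 25 mm), then the turn, a rotation vector about the tool's x, y, z in units of 5 degrees (1.0 is 5 degrees), then the opening in per cent of the stroke, from 0 (shut) to 100 (fully open). A call has 1 to 10 rows; each row shifts and turns the commanded pose from where the row before left it, along the tool's axes as they then stand; what a row does not reach is not made up. A row lasts 1/8 s, in which the tool goes at most 62.5 mm and 10.7 degrees, less where a joint would pass 70% of its speed; a pose out of reach is approached as far as the arm can. A call is refused whole if a number of a shift passes 1 or a number of a turn 1, either way. A call with a gripper value outside its range is refused whole. The fingers move at their own pace and stop on an object; "grip_force" is the grip in N (left out, the last holds). Time passes only in rows, so rows that do not move let the fingers close. It gives the time, the measured TCP pose, the force, the opening and the grip force at its end, in the units of the state.
- readout.sense(): the state, without advancing time (a new reading comes with each control period).
- cams.read_camera(name): name is "scene" or "top"; returns the picture (480x640x3 uint8, red, green, blue); there is no depth.
- cams.camera_model(name): a dict with "vfov" (degrees; the focal length in pixels is half the picture's height over the tangent of half this angle, whatever the lens; pixels are square), "cx", "cy" (the principal point, pixels), "k1" (the pictures are not rectified: a ray, as slopes to the right and down, at radius r is drawn at 1 + k1 r^2 times it, then the intrinsics apply), "R" (3x3) and "t" (3): a world point X has camera coordinates R X + t. Camera axes: x right, y down, z forward; pixel columns grow to the right and rows downward; lengths in m; the calibration is good to about 2 mm. A picture is of the moment at which its call begins. camera_model takes no time and is no camera call.
- workorder.close_job(): hands the job in; it is judged then, once.
The state is a dict: "t": time; "joints": joint angles; "qvel": joint speeds; "joint_torque": joint torques, N m; "tcp_pos": TCP position; "eef_rot": TCP orientation; "ft_force": force on the tool from outside, world axes, zero at the start; "wrist_torque": the same for the moment, N m; "gripper_width": finger opening in m; "grasp_force": force on a finger pad.
Only numpy, scipy, OpenCV 4.12 (cv2) and the standard library are available. Lean on these libraries where they do the work, as an engineer would, in place of code of your own. Each camera call takes 0.05 s, during which the arm holds its last target. There are 200 camera calls.

## Working session

There is one attempt and no reset: what is moved stays moved. The work goes in short steps, Python scripts to look and compute and a tool call to move; the robot and the scene stay as the last step left them, time stands still between calls to the robot, and variables do not carry over. Pictures are saved under pics/ and viewed, at most 13 in all, crops included, and the job is handed in when it is done.

Besides the shell and the picture viewer there is one more tool, called after ">>>" as name(argument=value, ...), one argument or row to a line, values as JSON. move_arm: Moves the arm, as the interface text tells. Its arguments: {"type":"object","properties":{"deltas":{"type":"array","items":{"type":"number"}},"grip_force":{"type":"number"}},"required":["deltas"]}

```bash
mkdir -p pics
python3 - <<'E'
from rig import readout,cams
import cv2
s=readout.sense();print(s['t'],s['tcp_pos'],s['eef_rot'],s['gripper_width'])
for n in('scene','top'):
    print(cams.camera_model(n)); cv2.imwrite(f'pics/{n}0.png',cams.read_camera(n)[:,:,::-1])
E
```

```text
0.0 [ 0.13864909 -0.60878161  0.23004562] [-3.13953210e+00 -2.70965713e-04  2.23781812e-01] 0.08528507484970417
{'vfov': 48.24762199272031, 'cx': 317.83866574502815, 'cy': 247.6535572307625, 'k1': 0.025440481908805775, 'R': array([[-0.85892968, -0.51180727,  0.01712053],
       [-0.36868392,  0.59484155, -0.71430784],
       [ 0.35540395, -0.61985228, -0.69962218]]), 't': array([0.46683009, 0.32503887, 0.90834343])}
{'vfov': 53.143264806596335, 'cx': 320.5551421967244, 'cy': 243.54748789728313, 'k1': 0.029269008674114447, 'R': array([[-0.02184939, -0.99974066, -0.00642073],
       [-0.99686923,  0.02227388, -0.0758657 ],
       [ 0.07598904,  0.00474301, -0.99709737]]), 't': array([-0.00608922,  0.57019904,  0.92094332])}
```

View pics/scene0.png

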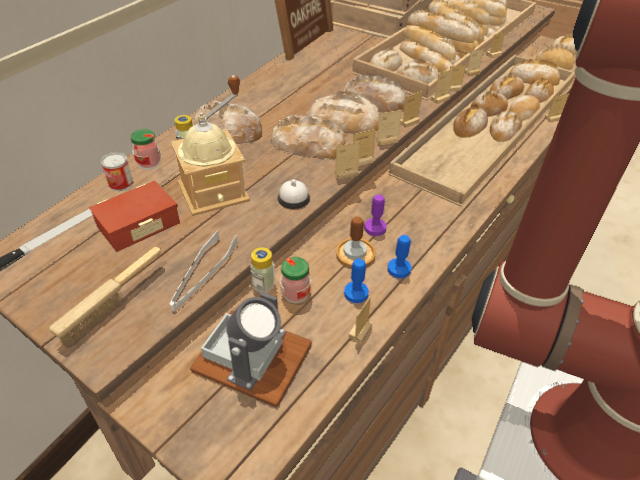

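View pics/top0.png

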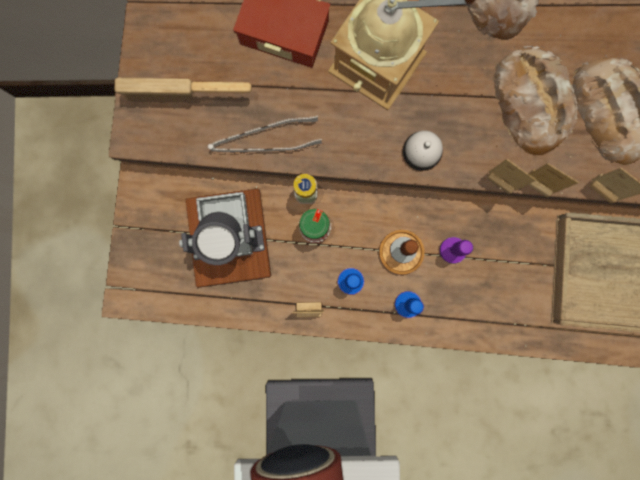

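The scene shows the tamper (dark handle, steel foot, in the saucer) at scene (356,240) and top (403,250). The look-alikes are purple at scene (377,215), and blue at (357,280) and (402,257). Only the brown-handled one in the saucer fits. The press is at scene (252,340) and top (222,240). The next crop confirms this at higher zoom.

Run:
```python
import cv2,numpy as np
s=cv2.imread('pics/scene0.png');t=cv2.imread('pics/top0.png')
def c(im,x,y,w,h,k): return cv2.resize(im[y:y+h,x:x+w],None,fx=k,fy=k,interpolation=cv2.INTER_CUBIC)
# 4x, each 400x300 => 100x75
a=np.hstack([c(s,306,205,100,75,4),c(t,355,212,100,75,4)])
b=np.hstack([c(s,186,290,133,100,3)[:300,:399],c(t,170,186,133,100,3)[:300,:399]])
b=cv2.resize(b,(800,300)) if b.shape[1]!=800 else b
cv2.imwrite('pics/c1.png',np.vstack([a,b]))
```

```text
(no output)
```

View pics/c1.png

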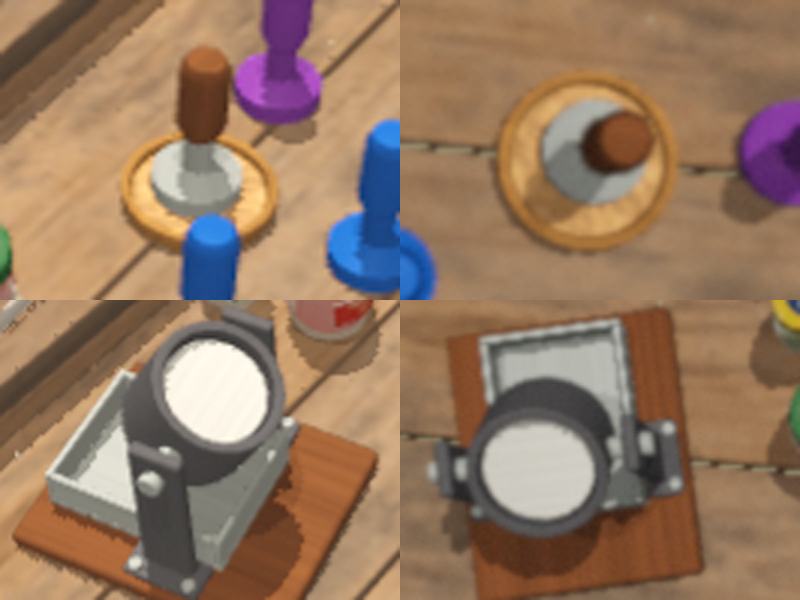

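```bash
cat > h.py <<'E'
import numpy as np
from scipy.optimize import least_squares
from scipy.spatial.transform import Rotation as Ro
from rig import readout,cams
M={n:cams.camera_model(n) for n in('scene','top')}
def proj(n,X):
    m=M[n];p=np.atleast_2d(X)@m['R'].T+m['t'];s=p[:,:2]/p[:,2:]
    s=s*(1+m['k1']*(s**2).sum(1,keepdims=True));f=240/np.tan(np.radians(m['vfov']/2))
    return s*f+[m['cx'],m['cy']]
def tri(obs): # {cam:px}
    r=least_squares(lambda X:np.hstack([proj(n,X)[0]-p for n,p in obs.items()]),[.55,0,.05]);return r.x,np.abs(r.fun).max()
def at(n,p,z): return least_squares(lambda q:proj(n,[*q,z])[0]-p,[.55,0]).x
def press(q): return Ro.from_euler('z',q[2]).as_matrix(),np.array([q[0],q[1],0])
A=np.radians(28)
BX=Ro.from_euler('y',-A).as_matrix()  # barrel z leans to -x
def barrel(q,pb):
    R,t=press(q);return R@(BX@np.array(pb)+[0,0,.07])+t
E
cat > m.py <<'E'
from h import *
np.set_printoptions(precision=4,suppress=True)
print('handle top',*tri({'scene':(357.2,218),'top':(411.2,246.5)}))
print('saucer rim',*tri({'scene':(356,252.5),'top':(402,252.2)}), at('scene',(356,252.5),.012),at('top',(402,252.2),.012))
print('foot top',*tri({'scene':(355.2,247.5),'top':(404,249.6)}),at('top',(404,249.6),.018))
print('plate',*tri({'scene':(258,320),'top':(216,243.3)}))
c=[('top',(185.7,198.7)),('top',(259.3,188.7)),('top',(271,276)),('top',(196.7,286))]
P=[at(n,p,.014) for n,p in c];print(P,np.mean(P,0),[np.linalg.norm(P[i]-P[i-1]) for i in range(4)])
for n in M:
  for nm,p in dict(jam=(0,0)).items(): pass
E
python3 m.py
```

```text
handle top [ 0.5548 -0.1802  0.107 ] 0.21751840948365952
saucer rim [ 0.5504 -0.1803  0.0054] 0.08272715267071362 [ 0.5478 -0.1742] [ 0.5499 -0.1793]
foot top [ 0.5547 -0.1826  0.0172] 0.011873257972354168 [ 0.5546 -0.1824]
plate [0.5672 0.1639 0.1247] 0.37175730228403836
[array([0.6661, 0.2481]), array([0.6831, 0.1013]), array([0.5086, 0.0804]), array([0.4923, 0.2266])] [0.5875 0.1641] [np.float64(0.17518300794446745), np.float64(0.14778362951057575), np.float64(0.17576898195178994), np.float64(0.1471516706800331)]
```

```bash
cat > p.py <<'E'
from h import *
import cv2
np.set_printoptions(precision=4,suppress=True)
yaw=.12;R=Ro.from_euler('z',yaw).as_matrix()@BX
a=np.linspace(0,2*np.pi,100);circ=np.c_[np.cos(a),np.sin(a),0*a]
def mask(n,c):
    m=[]
    for r,z in((.032,0),(.034,.008)):
        X=c+(circ*r+[0,0,z])@R.T; k=np.zeros((480*4,640*4),np.uint8)
        cv2.fillPoly(k,[np.round(proj(n,X)*4+1.5).astype(int)],255);m.append(k)
    return m[0]&m[1]
def cen(k): M_=cv2.moments(k,True);return np.array([M_['m10']/M_['m00'],M_['m01']/M_['m00']]),M_['m00']
obs={}
for n,(x,y) in dict(scene=(258,320),top=(216,243)).items():
    im=cv2.imread(f'pics/{n}0.png').min(2); w=np.zeros_like(im);w[y-30:y+30,x-30:x+30]=(im[y-30:y+30,x-30:x+30]>185)*255
    _,l=cv2.connectedComponents(w);k=(l==l[y,x]).astype(np.uint8)*255
    obs[n],ar=cen(k);cm=cen(mask(n,np.array([.5672,.1639,.1247])));print(n,obs[n],ar,'model area',cm[1]/16,cm[0]/4-.375)
f=lambda c:np.hstack([(cen(mask(n,c))[0]/4-.375-obs[n]) for n in obs])
r=least_squares(f,[.5672,.1639,.1247],diff_step=.01);print(r.x,r.fun)
r=least_squares(lambda q:f(np.array([*q,.1247])),[.5672,.1639],diff_step=.01);print(r.x,r.fun)
E
python3 p.py
```

```text
scene [257.6773 320.3451] 849.0 model area 917.1875 [258.5311 319.9354]
top [215.6897 242.3254] 796.0 model area 974.5 [215.6652 242.9401]
[0.5686 0.1643 0.123 ] [ 0.0903 -0.0002 -0.0536 -0.081 ]
[0.5682 0.1645] [ 0.1465 -0.414  -0.3832  0.0496]
```

>>> move_arm(
  deltas=[0,0,0,0,0,0.6,60,0,0,0,0,0,0.6,60,0.5,-0.4,0,0,0,0,60,0.93,-0.75,0,0,0,0,60,0.93,-0.75,0.1,0,0,0,60,0.93,-0.75,0.1,0,0,0,60,0.93,-0.75,0.1,0,0,0,60,0.93,-0.75,0.1,0,0,0,60,0.93,-0.75,0.1,0,0,0,60,0.93,-0.75,0.1,0,0,0,60],
)

```text
t: 1.35
tcp_pos: [0.2969, -0.4465, 0.2159]
eef_rot: [-3.141, -0.0, 0.121]
ft_force: [0.3, 0.1, 0.2]
gripper_width: 0.0517
grasp_force: 0.0
```

>>> move_arm(
  deltas=[0.93,-0.75,0.2,0,0,0,60,0.93,-0.75,0.2,0,0,0,60,0.93,-0.75,0.2,0,0,0,60,0.93,-0.75,0.2,0,0,0,60,0.93,-0.75,0.2,0,0,0,60,0.93,-0.75,0.2,0,0,0,60,0.93,-0.75,0.2,0,0,0,60,0.93,-0.75,0.2,0,0,0,60,0.93,-0.75,0.2,0,0,0,60,0.93,-0.75,0.2,0,0,0,60],
)

```text
t: 2.6
tcp_pos: [0.5049, -0.2327, 0.1659]
eef_rot: [-3.141, 0.0, 0.121]
ft_force: [-0.3, -0.0, -0.5]
gripper_width: 0.0513
grasp_force: 0.0
```

```bash
cat >> h.py <<'E'
np.set_printoptions(precision=4,suppress=True)
def need(pos,yaw=.12,tilt=0.):
    """units from measured pose to target, shifts along present tool axes"""
    s=readout.sense();R0=Ro.from_euler('xyz',s['eef_rot'])
    R1=Ro.from_euler('z',yaw)*Ro.from_euler('x',np.pi)*Ro.from_euler('y',tilt)
    print('t',s['t'],'tcp',np.array(s['tcp_pos']),'rpy',np.array(s['eef_rot']),'w',s['gripper_width'],'g',s['grasp_force'],'F',np.array(s['ft_force']))
    print('shift',R0.inv().apply(np.array(pos)-s['tcp_pos'])/.025,'turn',np.degrees((R0.inv()*R1).as_rotvec())/5,'q',np.array(s['joints']))
E
python3 -c "
from h import *
need([.555,-.181,.057])"
```

```text
t 2.6 tcp [ 0.5049 -0.2327  0.1659] rpy [-3.141   0.0003  0.1207] w 0.05134095038350044 g 0.0 F [-0.2777 -0.021  -0.5401]
shift [ 2.239  -1.8073  4.3558] turn [-0.0065  0.0029  0.0077] q [-0.5658 -0.062   1.8384  0.0003  1.3658  0.8843]
```

>>> move_arm(
  deltas=[0.75,-0.6,0,0,0,0,60,0.75,-0.6,0,0,0,0,60,0.74,-0.6,0,0,0,0,60,0,0,0,0,0,0,60,0,0,0,0,0,0,60],
)

```text
t: 3.22
tcp_pos: [0.5542, -0.1829, 0.166]
eef_rot: [-3.141, 0.001, 0.12]
ft_force: [-0.6, -1.2, 0.1]
gripper_width: 0.0511
grasp_force: 0.0
```

```bash
python3 -c "
from h import *
import cv2
need([.555,-.181,.057])
a=[cv2.resize(cams.read_camera(n)[y:y+150,x:x+100,::-1],None,fx=4,fy=4,interpolation=2) for n,x,y in(('scene',306,150),('top',355,180))]
cv2.imwrite('pics/c2.png',np.hstack(a))"
```

```text
t 3.225 tcp [ 0.5542 -0.1829  0.166 ] rpy [-3.1415  0.0007  0.1199] w 0.05112578618486526 g 0.0 F [-0.6165 -1.2462  0.0687]
shift [ 0.0421 -0.0705  4.3613] turn [-0.0016  0.0085 -0.0008] q [-0.4461  0.0043  1.7732 -0.0003  1.3647  1.0049]
```

View pics/c2.png

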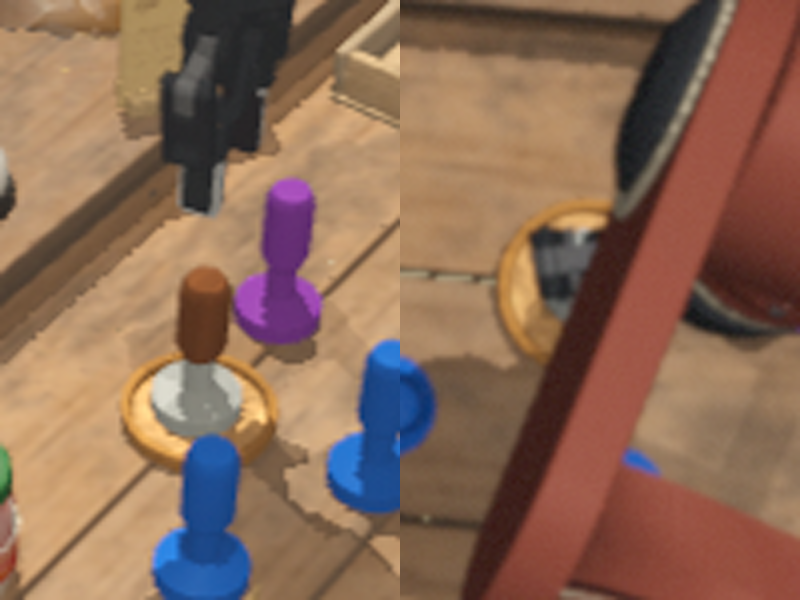

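The crop shows the gripper hanging over the brown-handled tamper (scene crop ~(205,310)), with the purple and blue ones clear of the fingers. I'll go down and close.

>>> move_arm(
  deltas=[0.04,-0.06,0.5,0,0,0,60,0,0,0.7,0,0,0,60,0,0,0.7,0,0,0,60,0,0,0.7,0,0,0,60,0,0,0.7,0,0,0,60,0,0,0.6,0,0,0,60,0,0,0.46,0,0,0,60,0,0,0,0,0,0,60],
)

```text
t: 4.32
tcp_pos: [0.5549, -0.1813, 0.056]
eef_rot: [-3.14, 0.002, 0.119]
ft_force: [0.1, 0.3, 0.5]
gripper_width: 0.0515
grasp_force: 0.0
```

>>> move_arm(
  deltas=[0,0,0,0,0,0,30,0,0,0,0,0,0,10,0,0,0,0,0,0,10,0,0,0,0,0,0,10,0,0,0,0,0,0,10],
  grip_force=40,
)

```text
t: 4.95
tcp_pos: [0.5562, -0.1818, 0.0582]
eef_rot: [3.141, -0.001, 0.119]
ft_force: [-1.0, 1.1, 4.3]
gripper_width: 0.0279
grasp_force: 39.7
```

```bash
python3 -c "
from h import *
need([.555,-.181,.057])"
```

```text
t 4.95 tcp [ 0.5562 -0.1818  0.0582] rpy [ 3.141  -0.0014  0.1191] w 0.02791773528040247 g 39.74003569819615 F [-1.0208  1.0795  4.3467]
shift [-0.0442 -0.0358  0.0464] turn [ 0.007  -0.0155 -0.0105] q [-0.4431  0.1271  1.8392  0.0002  1.1738  1.0085]
```

>>> move_arm(
  deltas=[0,0,0,0,0,0,10,0,0,-0.4,0,0,0,10,0,0,-0.9,0,0,0,10,0,0,-0.9,0,0,0,10,0,0,-0.9,0,0,0,10,0,0,-0.9,0,0,0,10,0,0,-0.9,0,0,0,10,0,0,-0.9,0,0,0,10,0,0,-0.6,0,0,0,10,0,0,0,0,0,0,10],
  grip_force=90,
)

```text
t: 6.2
tcp_pos: [0.5559, -0.1818, 0.2182]
eef_rot: [3.141, -0.001, 0.119]
ft_force: [0.3, -0.1, -4.2]
gripper_width: 0.0271
grasp_force: 88.9
```

```bash
python3 -c "
from h import *
import cv2
need([.5207,.1588,.2148],.12,A)
a=[cv2.resize(cams.read_camera(n)[y:y+150,x:x+100,::-1],None,fx=4,fy=4,interpolation=2) for n,x,y in(('scene',306,130),('top',355,180))]
cv2.imwrite('pics/c3.png',np.hstack(a))
s=readout.sense();T=Ro.from_euler('xyz',s['eef_rot']).as_matrix()
for z in(.052,.040): print(proj('scene',s['tcp_pos']+T@[0,0,z]),proj('top',s['tcp_pos']+T@[0,0,z]))
"
```

```text
t 6.2 tcp [ 0.5559 -0.1818  0.2182] rpy [ 3.1406 -0.0013  0.119 ] w 0.02710032529594109 g 88.8651923253201 F [ 0.3074 -0.1317 -4.2323]
shift [  0.2199 -13.6967   0.122 ] turn [ 0.0142  5.5851 -0.0081] q [-0.4433 -0.0347  1.7229 -0.0002  1.4518  1.0085]
[[359.5524 196.8115]] [[418.0258 243.8783]]
[[359.9677 192.2156]] [[419.4698 243.3143]]
```

View pics/c3.png

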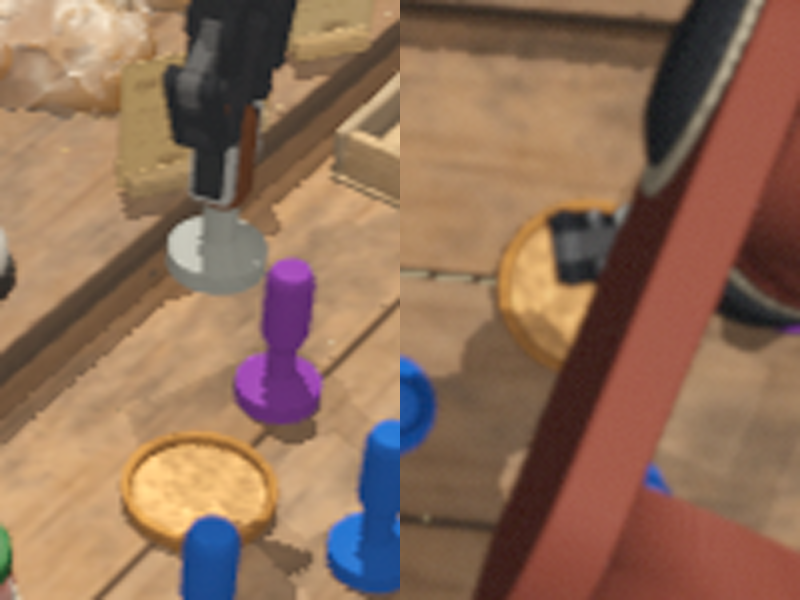

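>>> move_arm(
  deltas=[0.22,-0.5,0,0,0,0,10,0,-0.95,0,0,0.4,0,10,0,-0.95,0,0,0.4,0,10,0,-0.95,0,0,0.4,0,10,0,-0.95,0,0,0.4,0,10,0,-0.95,0,0,0.4,0,10,0,-0.95,0,0,0.4,0,10,0,-0.95,0,0,0.4,0,10],
)

```text
t: 7.3
tcp_pos: [0.5389, -0.0018, 0.2161]
eef_rot: [-3.14, -0.243, 0.119]
ft_force: [0.7, -0.0, -3.5]
gripper_width: 0.027
grasp_force: 89.0
```

>>> move_arm(
  deltas=[0,-0.95,0,0,0.4,0,10,0,-0.95,0,0,0.4,0,10,0,-0.95,0,0,0.4,0,10,0,-0.95,0,0,0.4,0,10,0,-0.95,0,0,0.4,0,10,0,-0.95,0,0,0.4,0,10,0,-0.85,0,0,0.38,0,10,0,0,0,0,0,0,10,0,0,0,0,0,0,10],
)

```text
t: 8.43
tcp_pos: [0.5199, 0.1592, 0.2166]
eef_rot: [3.141, -0.485, 0.12]
ft_force: [0.8, 0.1, -3.9]
gripper_width: 0.027
grasp_force: 89.4
```

```bash
cat > look.py <<'E'
from h import *
import cv2,sys
o=sys.argv[1]
need([.5207,.1588,.2148],.12,A)
a=[]
s=readout.sense();T=Ro.from_euler('xyz',s['eef_rot']).as_matrix()
for n,x,y in(('scene',200,250),('top',165,190)):
    a.append(cv2.resize(cams.read_camera(n)[y:y+120,x:x+80,::-1],None,fx=5,fy=5,interpolation=2))
cv2.imwrite(o,np.hstack(a))
for z in(.052,.040): print(proj('scene',s['tcp_pos']+T@[0,0,z]),proj('top',s['tcp_pos']+T@[0,0,z]))
E
python3 look.py pics/c4.png
```

```text
t 8.425 tcp [0.5199 0.1592 0.2166] rpy [ 3.1414 -0.4851  0.1196] w 0.02701353014135486 g 89.41047318046913 F [ 0.8267  0.0619 -3.9451]
shift [-0.0064  0.0192  0.0777] turn [ 0.004   0.0409 -0.0038] q [ 0.1733 -0.4557  2.1281 -0.0302  0.9849  1.635 ]
[[268.9386 307.8756]] [[210.7924 254.8273]]
[[271.6902 304.8496]] [[209.6841 257.8868]]
```

View pics/c4.png

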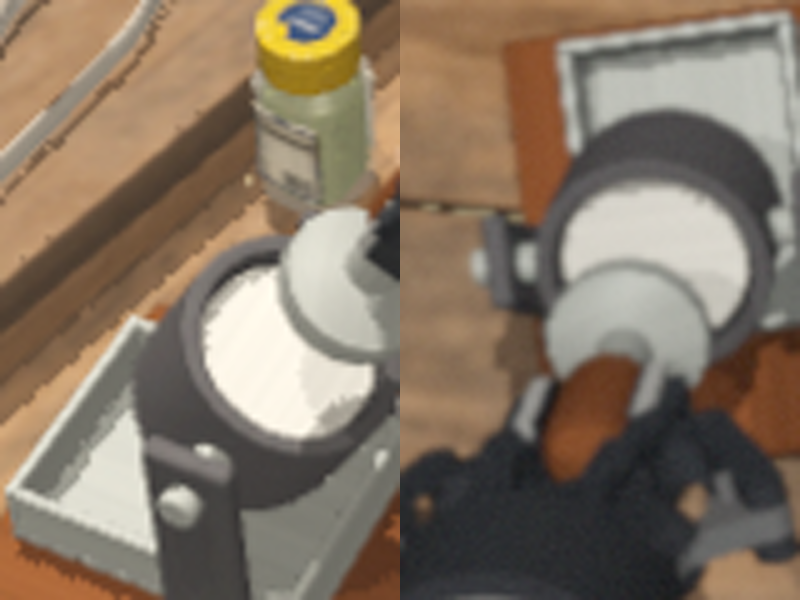

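>>> move_arm(
  deltas=[0,0.02,0.4,0,0.04,0,10,0,0,0.5,0,0,0,10,0,0,0.5,0,0,0,10,0,0,0.3,0,0,0,10,0,0,0,0,0,0,10],
  grip_force=110,
)

```text
t: 9.15
tcp_pos: [0.54, 0.1609, 0.1784]
eef_rot: [3.141, -0.488, 0.119]
ft_force: [-0.3, 0.5, -3.5]
gripper_width: 0.0266
grasp_force: 108.3
```

```bash
python3 look.py pics/c5.png
```

```text
t 9.15 tcp [0.54   0.1609 0.1784] rpy [ 3.1414 -0.4881  0.1191] w 0.02657706557372571 g 108.27847160864621 F [-0.2976  0.5235 -3.498 ]
shift [-0.001  -0.0076 -1.6497] turn [ 0.0068  0.0065 -0.0094] q [ 0.1694 -0.3636  2.128  -0.0306  0.8898  1.6345]
[[259.6056 317.933 ]] [[214.9148 244.3552]]
[[262.1829 315.1283]] [[213.9193 247.1455]]
```

View pics/c5.png

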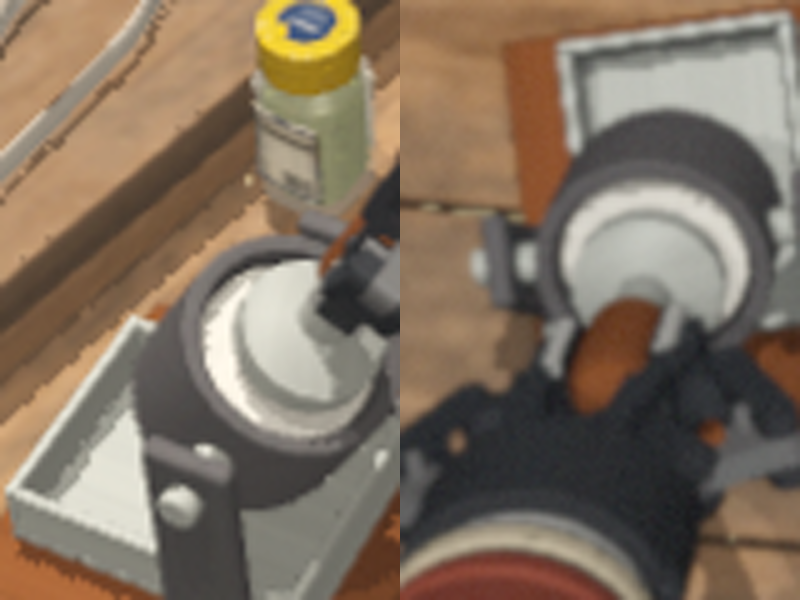

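>>> move_arm(
  deltas=[0,0,0.2,0,0,0,10,0,0,0.2,0,0,0,10,0,0,0.2,0,0,0,10,0,0,0.2,0,0,0,10,0,0,0.2,0,0,0,10,0,0,0.1,0,0,0,10,0,0,0,0,0,0,10],
)

```text
t: 10.12
tcp_pos: [0.5534, 0.1627, 0.1558]
eef_rot: [-3.141, -0.491, 0.119]
ft_force: [-3.9, -0.2, 2.4]
gripper_width: 0.0268
grasp_force: 108.9
```

```bash
python3 -c "
from h import *
need([.5682+.4661*-.032,.1645+.0562*-.032,.1247+.8829*.032],.12,A)"
```

```text
t 10.125 tcp [0.5534 0.1627 0.1558] rpy [-3.1414 -0.4911  0.119 ] w 0.026797053524691358 g 108.9281110977754 F [-3.8811 -0.2271  2.3766]
shift [-0.0594 -0.0019  0.0992] turn [ 0.003  -0.0276 -0.0097] q [ 0.1681 -0.3009  2.1205 -0.031   0.8316  1.635 ]
```

>>> move_arm(
  deltas=[0,0,0.1,0,0,0,10,0,0,0.1,0,0,0,10,0,0,0,0,0,0,10],
)

```text
t: 10.5
tcp_pos: [0.5552, 0.163, 0.1536]
eef_rot: [3.141, -0.489, 0.12]
ft_force: [-21.8, -2.2, 18.0]
gripper_width: 0.0271
grasp_force: 111.7
```

>>> move_arm(
  deltas=[0,0,0.1,0,0,0,10,0,0,0.1,0,0,0,10,0,0,0,0,0,0,10],
)

```text
t: 10.88
tcp_pos: [0.5565, 0.1634, 0.1537]
eef_rot: [3.14, -0.486, 0.121]
ft_force: [-58.6, -9.3, 51.8]
gripper_width: 0.0266
grasp_force: 117.4
```

>>> move_arm(
  deltas=[0,0,-0.12,0,0,0,10,0,0,0,0,0,0,10,0,0,0,0,0,0,10],
)

```text
t: 11.25
tcp_pos: [0.5557, 0.1632, 0.1536]
eef_rot: [3.141, -0.488, 0.12]
ft_force: [-35.6, -4.5, 31.2]
gripper_width: 0.0266
grasp_force: 113.7
```

```bash
cat >> h.py <<'E'
def inbarrel():
    s=readout.sense();R=Ro.from_euler('z',.12).as_matrix()@BX;T=Ro.from_euler('xyz',s['eef_rot']).as_matrix()
    print('tamper in barrel',R.T@(s['tcp_pos']+T@[0,0,.052]-[.5682,.1645,.1247])+[0,0,.062],'F in barrel',R.T@(np.array(s['ft_force'])-[0,0,-3.7]),'ang',np.arccos(-T[:,2]@R[:,2]))
E
python3 -c "
from h import *
inbarrel()
import cv2
a=[cv2.resize(cams.read_camera(n)[y:y+120,x:x+80,::-1],None,fx=5,fy=5,interpolation=2) for n,x,y in(('scene',190,270),('top',165,170))]
cv2.imwrite('pics/c6.png',np.hstack(a))"
```

```text
tamper in barrel [0.0025 0.0002 0.0414] F in barrel [-15.3216  -0.1556  47.6471] ang 0.0006535850396775455
```

View pics/c6.png

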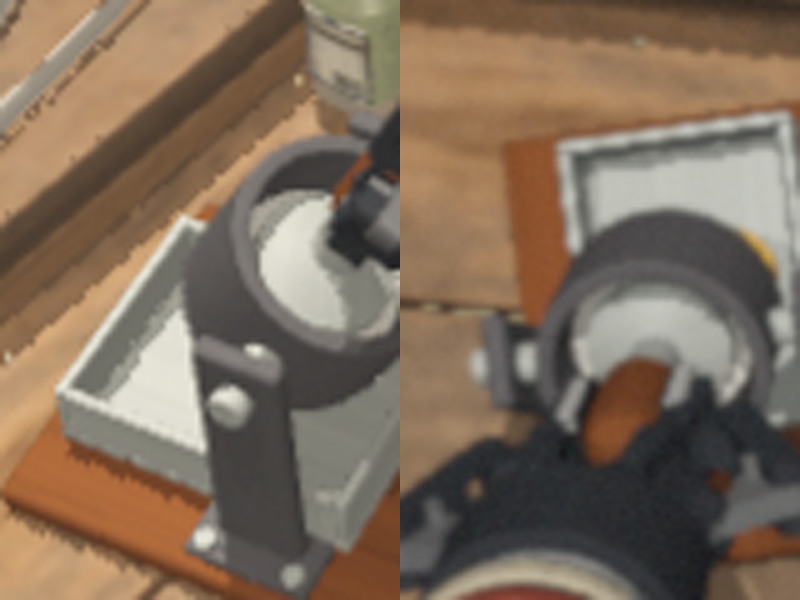

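The brass disc is visible in the tray (top crop (755,255)), and the plate is fully home with the tamper square and centred. I'll hold for another second, then retract along the barrel axis.

>>> move_arm(
  deltas=[0,0,0,0,0,0,10,0,0,0,0,0,0,10,0,0,0,0,0,0,10,0,0,0,0,0,0,10,0,0,0,0,0,0,10,0,0,0,0,0,0,10,0,0,0,0,0,0,10,0,0,0,0,0,0,10],
)

```text
t: 12.35
tcp_pos: [0.5557, 0.1632, 0.1536]
eef_rot: [3.141, -0.488, 0.12]
ft_force: [-35.6, -4.5, 31.1]
gripper_width: 0.0269
grasp_force: 113.7
```

>>> move_arm(
  deltas=[0,0,-0.1,0,0,0,10,0,0,-0.2,0,0,0,10,0,0,-0.4,0,0,0,10,0,0,-0.5,0,0,0,10,0,0,-0.6,0,0,0,10,0,0,-0.6,0,0,0,10,0,0,-0.5,0,0,0,10,0,0,-0.1,0,0,0,10,0,0,0,0,0,0,10],
)

```text
t: 13.48
tcp_pos: [0.5212, 0.1587, 0.2155]
eef_rot: [3.142, -0.49, 0.119]
ft_force: [-0.4, -0.6, -3.9]
gripper_width: 0.027
grasp_force: 108.4
```

```bash
python3 -c "
from h import *
inbarrel()
need([.5505,-.180,.18],.12,0)
import cv2
cv2.imwrite('pics/top7.png',cams.read_camera('top')[:,:,::-1]);cv2.imwrite('pics/scene7.png',cams.read_camera('scene')[:,:,::-1])
# saucer versus foot at start, per camera
print(at('scene',(356,252.5),.012)-at('scene',(355.2,247.5),.018),at('top',(402,252.2),.012)-at('top',(404,249.6),.018))"
```

```text
tamper in barrel [ 0.0009 -0.0001  0.1124] F in barrel [-0.4959 -0.5727  0.0605] ang 0.001813292666123854
t 13.475 tcp [0.5212 0.1587 0.2155] rpy [ 3.1416 -0.4905  0.1191] w 0.027016079279650187 g 108.40869599953294 F [-0.3943 -0.6244 -3.8794]
shift [-1.0634 13.5918  1.0436] turn [ 0.0027 -5.6202 -0.0104] q [ 0.1718 -0.4549  2.1304 -0.03    0.9764  1.6341]
[-0.0065  0.0076] [-0.0047  0.0031]
```

>>> move_arm(
  deltas=[0,0.4,-0.2,0,0,0,10,0,0.95,0,0,-0.4,0,10,0,0.95,0,0,-0.4,0,10,0,0.95,0,0,-0.4,0,10,0,0.95,0,0,-0.4,0,10,0,0.95,0,0,-0.4,0,10,0,0.95,0,0,-0.4,0,10,0,0.95,0,0,-0.4,0,10],
)

```text
t: 14.58
tcp_pos: [0.5401, -0.0181, 0.2201]
eef_rot: [3.141, -0.246, 0.119]
ft_force: [-0.7, 0.5, -2.3]
gripper_width: 0.0268
grasp_force: 108.6
```

>>> move_arm(
  deltas=[0,0.95,0,0,-0.4,0,10,0,0.95,0,0,-0.4,0,10,0,0.95,0,0,-0.4,0,10,0,0.95,0,0,-0.4,0,10,0,0.95,0,0,-0.4,0,10,0,0.95,0,0,-0.4,0,10,0,0.95,0,0,-0.4,0,10,0,0.4,0,0,-0.02,0,10,0,0,0,0,0,0,10],
)

```text
t: 15.7
tcp_pos: [0.5608, -0.1921, 0.2198]
eef_rot: [-3.141, -0.001, 0.118]
ft_force: [-0.2, -0.3, -3.5]
gripper_width: 0.0268
grasp_force: 108.8
```

```bash
python3 -c "
from h import *
need([.5505,-.178,.060],.12,0)"
```

```text
t 15.7 tcp [ 0.5608 -0.1921  0.2198] rpy [-3.1412 -0.0006  0.118 ] w 0.026775983111888668 g 108.78816664684564 F [-0.2396 -0.2581 -3.5093]
shift [-0.3458 -0.6057  6.3921] turn [-0.0048 -0.0064 -0.0231] q [-0.4558 -0.0161  1.7019  0.0007  1.4556  0.9969]
```

View pics/top7.png

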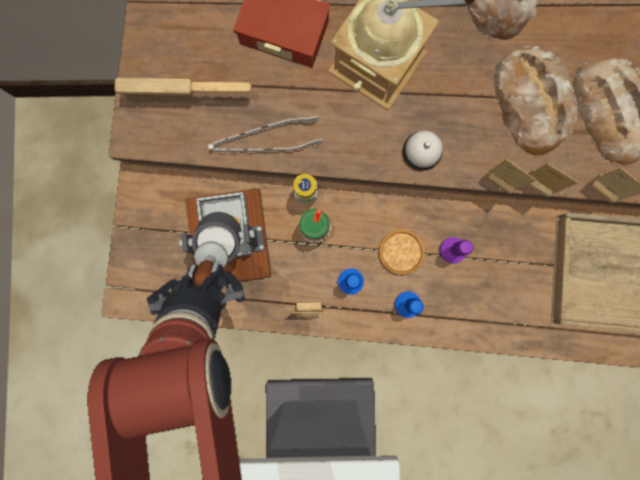

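>>> move_arm(
  deltas=[-0.37,-0.6,0.3,0,0,0,10,0,0,0.9,0,0,0,10,0,0,0.9,0,0,0,10,0,0,0.9,0,0,0,10,0,0,0.9,0,0,0,10,0,0,0.8,0,0,0,10,0,0,0.6,0,0,0,10,0,0,0.5,0,0,0,10,0,0,0.3,0,0,0,10,0,0,0,0,0,0,10],
)

```text
t: 16.95
tcp_pos: [0.5497, -0.1777, 0.067]
eef_rot: [-3.141, 0.001, 0.119]
ft_force: [-0.0, 0.6, -2.8]
gripper_width: 0.0268
grasp_force: 108.8
```

```bash
python3 -c "
from h import *
need([.549,-.178,.058],.12,0)
import cv2
a=[cv2.resize(cams.read_camera(n)[y:y+100,x:x+130,::-1],None,fx=6,fy=6,interpolation=2) for n,x,y in(('scene',290,190),)]
cv2.imwrite('pics/c8.png',np.hstack(a))"
```

```text
t 16.95 tcp [ 0.5497 -0.1777  0.067 ] rpy [-3.1411  0.0007  0.119 ] w 0.02677790731234075 g 108.79565869923681 F [-0.0275  0.5786 -2.8493]
shift [-0.0292  0.0104  0.3591] turn [-0.0054  0.0078 -0.011 ] q [-0.4414  0.1002  1.8519  0.      1.1903  1.0103]
```

View pics/c8.png

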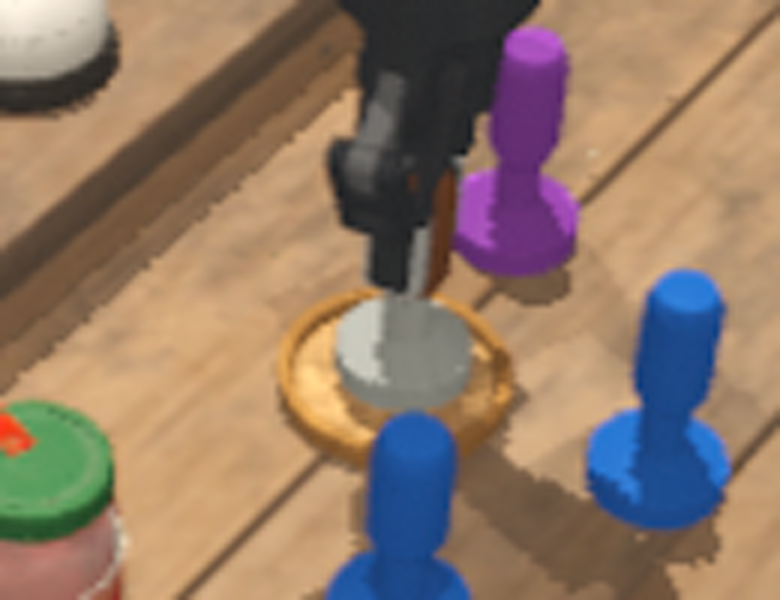

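Foot over the saucer, roughly central: foot crop (404,347), saucer (397,375), with about 9 mm still to go down.

>>> move_arm(
  deltas=[0,0,0.15,0,0,0,10,0,0,0.12,0,0,0,10,0,0,0.05,0,0,0,10,0,0,0,0,0,0,10],
)

```text
t: 17.5
tcp_pos: [0.5498, -0.1777, 0.0593]
eef_rot: [-3.141, 0.0, 0.119]
ft_force: [-0.4, 0.8, -2.7]
gripper_width: 0.027
grasp_force: 108.8
```

>>> move_arm(
  deltas=[0,0,0.05,0,0,0,10,0,0,0,0,0,0,10],
)

```text
t: 17.75
tcp_pos: [0.5501, -0.1778, 0.0584]
eef_rot: [3.141, -0.0, 0.119]
ft_force: [0.3, 0.0, -3.3]
gripper_width: 0.0269
grasp_force: 109.3
```

>>> move_arm(
  deltas=[0,0,0.05,0,0,0,10,0,0,0,0,0,0,10],
)

```text
t: 18.0
tcp_pos: [0.5503, -0.1778, 0.0584]
eef_rot: [3.141, -0.0, 0.119]
ft_force: [-2.7, 2.5, 5.3]
gripper_width: 0.0266
grasp_force: 110.0
```

>>> move_arm(
  deltas=[0,0,0,0,0,0,35,0,0,0,0,0,0,45,0,0,0,0,0,0,60,0,0,0,0,0,0,60,0,0,0,0,0,0,60,0,0,0,0,0,0,60],
  grip_force=20,
)

```text
t: 18.75
tcp_pos: [0.5499, -0.1778, 0.0569]
eef_rot: [3.142, -0.0, 0.119]
ft_force: [-0.7, 0.3, -0.4]
gripper_width: 0.0514
grasp_force: 0.0
```

>>> move_arm(
  deltas=[0,0,-0.3,0,0,0,60,0,0,-0.7,0,0,0,60,0,0,-0.9,0,0,0,60,0,0,-0.9,0,0,0,60,0,0,-0.9,0,0,0,60,0,0,-0.9,0,0,0,60,-0.9,0.7,-0.5,0,0,0,60,-0.9,0.9,0,0,0,0,60,-0.9,0.9,0,0,0,0,60,-0.9,0.9,0,0,0,0,60],
)

```text
t: 20.0
tcp_pos: [0.4704, -0.2738, 0.1863]
eef_rot: [3.14, -0.002, 0.119]
ft_force: [-0.7, -0.1, 0.1]
gripper_width: 0.0515
grasp_force: 0.0
```

>>> move_arm(
  deltas=[-0.9,0.9,0,0,0,0,60,-0.9,0.9,0,0,0,0,60,-0.9,0.9,0,0,0,0,60,-0.5,0.5,0,0,0,0,60,0,0,0,0,0,0,60,0,0,0,0,0,0,60],
)

```text
t: 20.75
tcp_pos: [0.4012, -0.3612, 0.1847]
eef_rot: [-3.141, -0.001, 0.12]
ft_force: [0.3, 0.4, 0.4]
gripper_width: 0.0511
grasp_force: 0.0
```

```bash
python3 -c "
from h import *
import cv2
c=lambda n,x,y:cv2.resize(cams.read_camera(n)[y:y+75,x:x+100,::-1],None,fx=4,fy=4,interpolation=2)
cv2.imwrite('pics/c9.png',np.vstack([np.hstack([c('scene',306,205),c('top',355,212)]),np.hstack([c('scene',190,300),c('top',175,185)])]))"
```

```text
(no output)
```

View pics/c9.png

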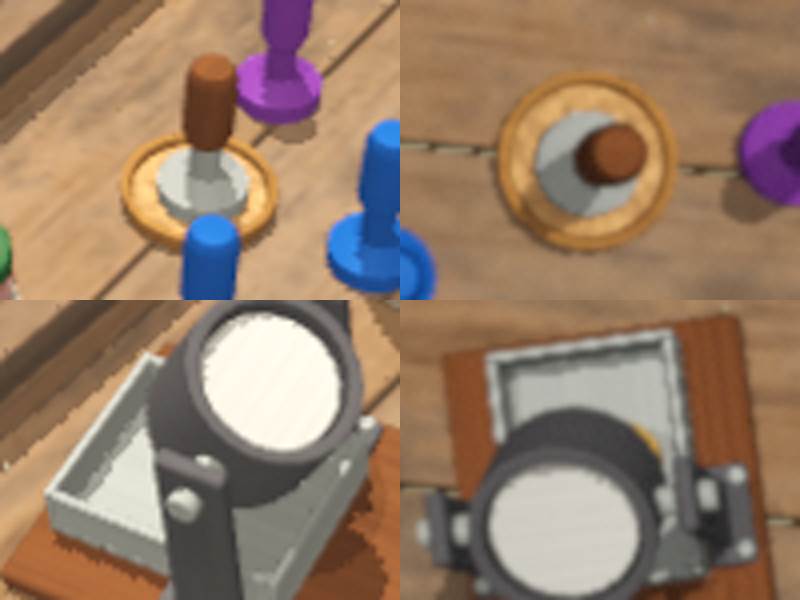

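The tamper stands upright and central in its saucer (top crop (590,163) against (588,161)). The plate has sprung back, and the brass disc is in the tray (top crop (645,437)). I'm handing it in.

```bash
python3 -c "
from rig import workorder
print(workorder.close_job())"
```

```text
the job is handed in; nothing more can be done
None
```

The job is handed in at about 21 s of the 48 s limit: the plate was held fully home for over a second, the disc is in the catch tray, the plate has sprung back, the tamper stands upright near the middle of its saucer, and the arm stayed clear of the jars and price card; no verdict was returned.

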